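Take the leaning bearing ring off the turntable and put it under the lamp

TASK

One bearing ring has slipped on the free-running turntable and leans against the carton: lift it off without whirling the turntable round or disturbing the carton, the two rings lying there or the oil bottle, and set it down gently (not dropped or jammed) on the two rollers of the sloping inspection stand, leaning back flat against the stand's plate. Also aim the work lamp so that its beam points at the middle of the ring on the stand, and leave everything standing on its own.

Things in the scene. Friction and masses are not known exactly. Their poses are not given: they have to be found in the camera images.
- ring: The bright steel bearing ring to move (thin blue band round it): 100 mm outside, 72 mm bore, 18 mm wide, 0.35 to 0.55 kg. Origin at its centre, z along its axis. It starts on its rim on the platter, leaning back about 28 degrees from vertical over the carton; z then points out of its exposed face, 28 degrees up. Its top 40 mm stands free: pinch the 18 mm width there.
- carton: Cardboard carton standing on the platter, 104 x 104 x 46 mm high, 0.75 kg, loose. Origin at the centre of its underside; the ring leans on its top edge at +x of its own frame.
- flat_ring_0: Lower of two dark rings lying stacked flat on the platter (same size as the leaning ring), loose. Origin at its centre.
- flat_ring_1: Upper one of the two dark rings lying stacked on the platter, loose. Origin at its centre, 18 mm above the lower one's.
- platter_top (a point): Centre of the turntable platter's upper face, 40 mm above the bench. The platter is a 330 mm disc with a black rubber mat on a low foot; it turns about this upright axis at the lightest push and runs on.
- platter (a joint): Turning of the platter about the upright axis, rad, counter-clockwise from above, endless, 0 at the start. Nearly no friction (about 0.003 N m).
- stand_seat: Where the ring's centre lies when seated on the stand, 72 mm above the bench. z points square out of the back plate's face, up by 28 degrees; x points down the slope. The plate's face lies at z = -9 mm and ends 12 mm up the slope (x = -12 mm), so the ring's top stands free above it. The two roller axes are at x = 48 mm, y = -32 and 32 mm; the ring rests in the dip between them.
- stand: The sloping inspection stand fixed to the bench: blue foot plate 130 x 150 mm, aluminium back plate 110 mm wide and 8 mm thick, two white rollers 16 mm thick that stick 26 mm square out of it. Origin on the bench under the foot; x points the way the slope faces.
- lamp_pivot (a point): Where the work lamp's swivel and tilt axes cross, 200 mm above the bench, over an upright post (18 mm thick, foot 90 mm wide) fixed to the bench. The fork is 88 mm wide; the yellow lamp head is 72 mm across and reaches 42 mm to its front, 22 mm to its back. Axes turn with the head: the beam leaves along -x, the knob is on +x.
- lamp_knob (a point): Centre of the red ball knob, 22 mm across, at the end of a 9 mm stem straight behind the lamp head, 88 mm from the pivot on the beam line, away from the beam. Drag it to swivel and tilt the lamp at once; it can be pinched from above.
- lamp_swivel (a joint): Swivel of the lamp about the upright post, rad, counter-clockwise from above; at 0 the beam points along -x of the world (to the robot) and the knob along +x. Range -1.7 to 1.7. Stays where it is left; needs about 0.2 N m (2 to 3 N at the knob).
- lamp_head (a joint): Tilt of the lamp, rad; 0 is level, positive points the beam down and raises the knob. Range -0.25 to 1.0. Stays where it is left; needs about 0.16 N m (2 N at the knob).
- oil: White oil bottle with a red cap, 48 mm across and 130 mm high, standing loose on the bench beyond the lamp. Origin at the centre of its underside.
Not all that is in view belongs to the job. There is more than one size of the carton; the job needs the smallest.

How it is judged:
On the way, in this order (a step that is already met when the one before it is completed fails the run):
1. the ring is held in the fingers, clear of the turntable and the carton (contact force between the fingers and ring above 1 N and height (world z) of ring above 0.13 m and contact force between ring and carton below 0.01 N), for 0.2 s.
2. the ring rests on the stand's rollers while the fingers still hold it (it is set down, not dropped) (contact force between the fingers and ring above 0.5 N and contact force between ring and stand_seat above 0.5 N and distance between ring and stand_seat below 0.02 m), for 0.1 s.
At the end, for the whole second after the job is handed in: The ring is on the stand, its centre within 8 mm of its seat and its axis within 0.07 rad of the stand's, at rest and let go; the lamp's beam axis passes within 30 mm (each way) of the ring's centre, beam side towards it; carton, flat rings (still stacked) and bottle stand upright in place (distance between ring and stand_seat below 0.008 m and angle between the z axis of ring and the z axis of stand_seat, either way round below 0.07 rad and linear speed of ring below 0.02 m/s and contact force between the fingers and ring below 0.01 N and y of ring in the frame of lamp_pivot between -0.03 and 0.03 m and z of ring in the frame of lamp_pivot between -0.03 and 0.03 m and x of ring in the frame of lamp_pivot below -0.05 m and angle between each of carton, flat_ring_0, flat_ring_1, oil's own z axis and vertical below 0.1 rad and horizontal distance between flat_ring_0 and flat_ring_1 below 0.02 m); the robot touches nothing.
It fails at once if the carton is tipped or shifted on the platter (angle between carton's own z axis and vertical above 0.3 rad or horizontal distance between carton and platter_top above 0.115 m or horizontal distance between carton and platter_top below 0.045 m or height (world z) of carton below 0.03 m).
It fails at once if the lying rings are tipped or shifted on the platter (angle between flat_ring_1's own z axis and vertical above 0.3 rad or horizontal distance between flat_ring_0 and flat_ring_1 above 0.025 m or horizontal distance between flat_ring_0 and platter_top above 0.135 m or horizontal distance between flat_ring_0 and platter_top below 0.06 m).
It fails at once if the oil bottle is moved more than 30 mm (distance of oil from where it was at the start of the episode above 0.03 m).
It fails at once if the turntable is whirled round (over 2 rad/s) (velocity of joint platter above 2 rad/s or velocity of joint platter below -2 rad/s).
It fails at once if the ring is jammed or dropped onto the stand (over 40 N) (contact force between ring and stand_seat above 40 N).
It also fails if it takes over 64 s, if anything falls off the work surface, if the arm or the gripper's body presses on something with over 40 N, if the wrist force passes 120 N, or if a joint passes its speed limit or range.

ROBOT

A 7-joint arm with a two-finger parallel gripper is mounted at the origin on the work surface. World frame = base frame: x ahead of the robot, y to its left, z up, the work surface at z = 0. Lengths are in m, angles in rad, forces in N, time in s.
With the tool pointing down it reaches from about 0.4 to 0.875 m from the base axis. Payload 6.5 kg.
Tool frame: the origin (TCP) lies between the finger pads; the fingertips stand 14 mm ahead of it and the grasp point (between the pads) lies 5 mm behind it; z points along the fingers, y is the line along which they close (so a half turn about z gives the same grasp; the last joint's range is limited). The gripper opens to 88 mm and grips with 3 to 60 N. Pads are 18 mm wide; open, the fingers measure 123 mm over their backs; the gripper's body (75 mm by 187 mm) begins 45 mm behind the grasp point.
Start: joints at [1.074, 0.536, -0.004, 1.538, 0.003, 1.067, -0.071], TCP at [0.271, -0.591, 0.253] pointing down, gripper open.
Joint ranges: [-2.7, 2.7], [-0.37, 2.16], [-1.27, 1.26], [0.24, 2.4], [-1.31, 4.45], [0.19, 1.91], [-2.76, 2.76]. Speed limits (rad/s): [2.39, 2.39, 3.14, 3.14, 3.14, 3.14, 3.14].

INTERFACE

Orientations are given as a unit quaternion [w, x, y, z].
In Python, from cell import manip gives the robot as it stands. The module is installed in compiled form; this text tells all that it offers.
- The arm moves only by the tool move_arm, never from a script. Its argument "targets" is a list of rows, each a list of 7 numbers: the shift along the tool's x, y, z in m, then the turn, a rotation vector about the tool's x, y, z in degrees, then the opening, from 0 (shut) to 1 (fully open). A call has 1 to 12 rows; each row is the pose to reach, as a shift and turn from the pose commanded when the call began, along the tool's axes at that moment; what a row does not reach only later rows make up. A row lasts 1/10 s, in which the tool goes at most 50 mm and 8.59 degrees, less where a joint would pass 70% of its speed; a pose out of reach is approached as far as the arm can. A call with a gripper value outside its range is refused whole. The fingers move at their own pace and stop on an object; "force" is the grip in N (left out, the last holds). Time passes only in rows, so rows that repeat a pose let the fingers close. It gives the time, the measured TCP pose, the force, the opening and the grip force at its end, in the units of the state.
- manip.get_state(): the state, without advancing time (a new reading comes with each control period).
- manip.capture(name): name is "scene" or "top" or "wrist"; returns a dict with "img" (480x640x3 uint8, red, green, blue), "range_z" (480x640 float32, m along the optical axis (not along the pixel's ray), 0 where there is no reading), "mtx" (3x3 intrinsics, pixels), "rvec" (rotation vector, rad) and "tvec" (3), from world to camera coordinates, as OpenCV has them. Camera axes: x right, y down, z forward; pixel columns grow to the right and rows downward; lengths in m; the calibration is good to about 2 mm. A picture is of the moment at which its call begins.
- manip.close_job(): hands the job in; it is judged then, once.
Trained networks look in the newest picture that a camera, given by its name, has taken for a name from the list of things; names that differ only in an ending like _2 or _b are one class to them, and where a whole thing is asked for, a point or a joint stands for the part that bears it (a point fixed in the world has none). Each returns a list of dicts, best first, with "p" (0 to 1); they miss things now and then, are a little off and sometimes report something else, mostly with a low value. They report only what shows in the picture. A call takes as long as a camera call. They do not tell look-alikes from the thing itself.
- manip.search_frame(camera, target): "xy" ([column, row] as shares, 0 to 1, of the picture: columns of its width, rows of its height, amid what is visible of it).
- manip.outline_of(camera, target): "pixels" (480x640 bool, what is visible of it) and "xy" ([column, row] as shares, 0 to 1, of the picture: columns of its width, rows of its height, amid what is visible of it).
The state is a dict: "time": time; "q": joint angles; "qd": joint speeds; "joint_torque": joint torques, N m; "tool_pos": TCP position; "orientation": TCP orientation; "wrist_force": force on the tool from outside, world axes, zero at the start; "torque": the same for the moment, N m; "grip_width": opening from 0.0 (shut) to 1.0 (fully open); "grip_force": force on a finger pad.
Only numpy, scipy, OpenCV 4.12 (cv2) and the standard library are available. Lean on these libraries where they do the work, as an engineer would, in place of code of your own. Each camera call takes 0.05 s, during which the arm holds its last target. There are 200 camera calls.

## Working session

There is one attempt and no reset: what is moved stays moved. The work goes in short steps, Python scripts to look and compute and a tool call to move; the robot and the scene stay as the last step left them, time stands still between calls to the robot, and variables do not carry over. Pictures are saved under pics/ and viewed, at most 10 in all, crops included, and the job is handed in when it is done.

Besides the shell and the picture viewer there is one more tool, called as name(argument=value, ...) on one line, values as JSON. move_arm: Moves the arm, as the interface text tells. Its arguments: {"type":"object","properties":{"targets":{"type":"array"},"force":{"type":"number"}},"required":["targets"]}

```bash
mkdir -p pics
cat > h.py <<'E'
import numpy as np, cv2, pickle
from scipy.spatial.transform import Rotation as R
from cell import manip
def cap(n):
    c=manip.capture(n); pickle.dump(c,open(n+'.pkl','wb')); return c
def pts(c,mask=None):
    z=c['range_z']; m=(z>0)&np.isfinite(z)
    if mask is not None: m&=mask
    v,u=np.nonzero(m); zz=z[v,u]; K=np.array(c['mtx'])
    P=np.stack([(u-K[0,2])/K[0,0]*zz,(v-K[1,2])/K[1,1]*zz,zz],1)
    Rm=cv2.Rodrigues(np.array(c['rvec'],float))[0]
    return (P-np.array(c['tvec']).ravel())@Rm, np.stack([u,v],1)
def proj(c,X):
    return cv2.projectPoints(np.array(X,float).reshape(-1,3),np.array(c['rvec'],float),np.array(c['tvec'],float),np.array(c['mtx'],float),None)[0].reshape(-1,2)
def save(c,f,crop=None,s=1):
    im=c['img'][...,::-1]
    if crop: im=im[crop[1]:crop[3],crop[0]:crop[2]]
    cv2.imwrite('pics/'+f,cv2.resize(im,None,fx=s,fy=s,interpolation=cv2.INTER_CUBIC))
E
python3 - <<'E'
from h import *
for n in ['scene','top']:
    c=cap(n); save(c,n+'.png')
    print(n,c['mtx'],c['rvec'],c['tvec'])
    for t in ['ring','carton','flat_ring_1','stand','lamp_knob','lamp_pivot','oil']:
        for d in manip.outline_of(n,t):
            P,_=pts(c,d['pixels']); print(t,round(d['p'],2),(np.array(d['xy'])*[640,480]).round(),d['pixels'].sum(),np.median(P,0).round(3) if len(P) else '')
print(manip.get_state())
E
```

```text
scene [[522.72932372   0.         312.32286198]
 [  0.         522.72932372 239.55825342]
 [  0.           0.           1.        ]] [ 1.6338655   1.75695053 -0.85595154] [ 0.03263861 -0.2031438   1.66874822]
ring 0.68 [440. 270.] 823 [0.518 0.272 0.091]
ring 0.36 [407. 298.] 7882 [0.58  0.225 0.04 ]
carton 0.97 [208. 324.] 4658 [ 0.701 -0.201  0.062]
carton 0.95 [417. 253.] 1317 [0.472 0.258 0.085]
carton 0.68 [431. 205.] 2679 [0.207 0.32  0.06 ]
flat_ring_1 0.97 [370. 299.] 468 [0.598 0.146 0.049]
flat_ring_1 0.88 [368. 274.] 853 [0.57  0.144 0.075]
stand 0.48 [298. 252.] 1827 [ 0.627 -0.015  0.209]
lamp_knob 0.79 [296. 251.] 1252 [ 0.63  -0.015  0.218]
lamp_pivot 0.74 [299. 247.] 1381 [ 0.627 -0.017  0.217]
lamp_pivot 0.34 [367. 297.] 450 [0.59 0.14 0.05]
oil 0.7 [370. 299.] 516 [0.597 0.146 0.05 ]
oil 0.66 [342. 360.] 1100 [0.784 0.089 0.074]
top [[580.5157916    0.         317.92842446]
 [  0.         580.5157916  240.17385299]
 [  0.           0.           1.        ]] [ 2.19159973 -2.1454315   0.1047273 ] [-0.02141767  0.50167182  1.3458381 ]
ring 0.65 [192. 231.] 769 [0.509 0
[... 568 characters left out ...]
0.53637087, -0.00440247,  1.5379288 ,  0.00263847,
        1.06731089, -0.07121384]), 'qd': array([-7.25383496e-04,  5.36474213e-04,  3.20194892e-04, -8.20387187e-04,
        6.71842747e-05,  5.19512648e-05,  5.79115974e-04]), 'joint_torque': array([ 7.89014684e-04, -5.70853293e+01,  9.89986584e-01, -2.51911193e+01,
       -5.63779660e-02,  1.07477957e-02,  4.30198963e-05]), 'tool_pos': array([ 0.27141706, -0.59059567,  0.25272352]), 'orientation': array([ 2.78673796e-06,  9.76886984e-01,  2.13756449e-01, -3.11278993e-05]), 'wrist_force': array([ 0.30811955, -0.93843014,  0.57928824]), 'torque': array([0.01800042, 0.01895994, 0.00738357]), 'grip_force': 0.0, 'grip_width': 0.9967441081918754}
```

View pics/scene.png

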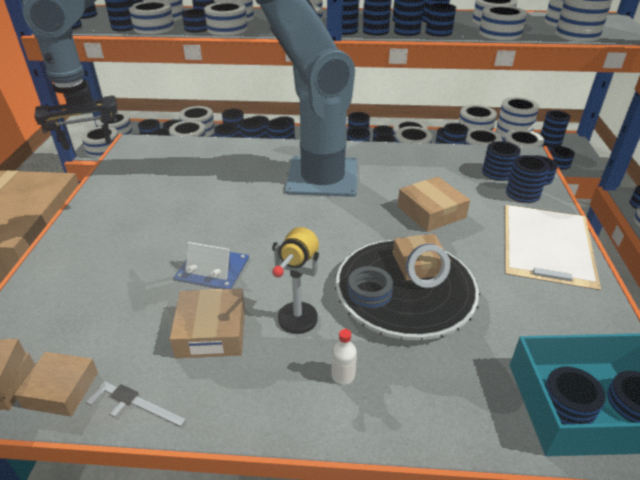

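View pics/top.png

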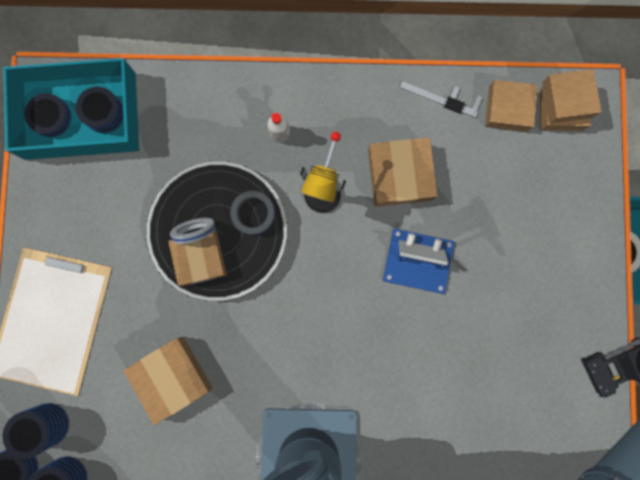

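```bash
cat > m.py <<'E'
from h import *
C={n:pickle.load(open(n+'.pkl','rb')) for n in ['scene','top']}
def box(P,lo,hi): return P[np.all((P>lo)&(P<hi),1)]
for n,c in C.items():
    P,uv=pts(c); img=c['img'].astype(int)
    col=img[uv[:,1],uv[:,0]]
    h=box(P,[.3,-.1,-.03],[.8,.0,.03]); print(n,'bench z',np.median(h[:,2]))
    q=box(P,[.3,.05,.03],[.75,.42,.05]); print(' platter ext',np.percentile(q,[.5,99.5],axis=0).round(3).tolist(), cv2.minEnclosingCircle(q[:,:2].astype(np.float32)))
    q=box(P,[.35,.18,.078],[.6,.36,.092]); print(' carton top',cv2.minAreaRect(q[:,:2].astype(np.float32)),len(q),np.median(q[:,2]))
    m=(col[:,2]>col[:,0]+40)&(P[:,2]<.03)&(P[:,2]>-.01)&(abs(P[:,0]-.47)<.12)&(abs(P[:,1]+.25)<.12)
    print(' foot',cv2.minAreaRect(P[m][:,:2].astype(np.float32)),np.median(P[m],0))
    m=(col[:,0]>150)&(col[:,1]<70)&(col[:,2]<80)&(P[:,2]>.1)&(abs(P[:,1])<.08)
    print(' knob',m.sum(),np.median(P[m],0),P[m].max(0),P[m].min(0),uv[m].mean(0))
    m=(col[:,0]>150)&(col[:,1]>110)&(col[:,2]<90)&(P[:,2]>.1)&(abs(P[:,1])<.1)
    print(' lamp',m.sum(),np.median(P[m],0),P[m].max(0),P[m].min(0))
    m=(P[:,2]>.052)&(P[:,2]<.16)&(abs(P[:,1]-.26)<.1)&(P[:,0]>.45)&(P[:,0]<.62)&(abs(col[:,0]-col[:,2])<40)&(col[:,0]>100)&(P[:,1]>.2)
    r=P[m]; print(' ringpts',len(r),r.max(0),r.min(0))
    q=box(P,[.45,.06,.068],[.65,.22,.086]); print(' flat',cv2.minAreaRect(q[:,:2].astype(np.float32)),np.median(q[:,2]))
E
python3 m.py
python3 - <<'E'
from h import *
save(pickle.load(open('scene.pkl','rb')),'crop.png',(330,190,490,310),5)
E
```

```text
scene bench z 0.0007456617247210633
 platter ext [[0.377, 0.068, 0.031], [0.686, 0.387, 0.049]] ((0.5233305096626282, 0.22786614298820496), 0.169062077999115)
 carton top ((0.48377734422683716, 0.24160633981227875), (0.159420445561409, 0.1624699831008911), 14.412153244018555) 1031 0.08578993879655834
 foot ((0.4625064730644226, -0.24968431890010834), (0.14870400726795197, 0.1325468122959137), 79.27528381347656) [ 0.48764216 -0.19998575  0.01008244]
 knob 1 [0.77596733 0.07960485 0.1296771 ] [0.77596733 0.07960485 0.1296771 ] [0.77596733 0.07960485 0.1296771 ] [340. 336.]
 lamp 264 [ 0.60831873 -0.00465555  0.21206754] [0.64606618 0.09814844 0.23236314] [-0.73412442 -0.0398898   0.18790734]
 ringpts 1080 [0.55082597 0.32579031 0.13699192] [0.45260384 0.21029489 0.05203314]
 flat ((0.5398001074790955, 0.17223215103149414), (0.10014066845178604, 0.1756742298603058), 37.06967544555664) 0.07573289100029655
top bench z -0.0005931820363502593
 platter ext [[0.36, 0.07, 0.031], [0.681, 0.387, 0.047]] ((0.5615484118461609, 0.19100213050842285), 0.22237510979175568)
 carton top ((0.48247063159942627, 0.24125126004219055), (0.1552232801914215, 0.1657785177230835), 14.810782432556152) 1953 0.08544368197992117
 foot ((0.4606100916862488, -0.2522388696670532), (0.15370550751686096, 0.13200926780700684), 79.10919189453125) [ 0.44058597 -0.24511333  0.00907776]
 knob 60 [ 0.69843922 -0.04195425  0.22539306] [0.76324374 0.07945595 0.23062008] [ 0.68921789 -0.05038841  0.12374832] [332.25       134.96666667]
 lamp 597 [ 0.59790152 -0.00724593  0.22555982] [0.63884647 0.02579504 0.2347046 ] [ 0.56917562 -0.03565314  0.20121338]
 ringpts 499 [0.54279952 0.32056363 0.13979939] [0.47917837 0.22753159 0.05217606]
 flat ((0.5372274518013, 0.17329668998718262), (0.10049093514680862, 0.17355899512767792), 33.93132019042969) 0.07540391413450245
```

View pics/crop.png

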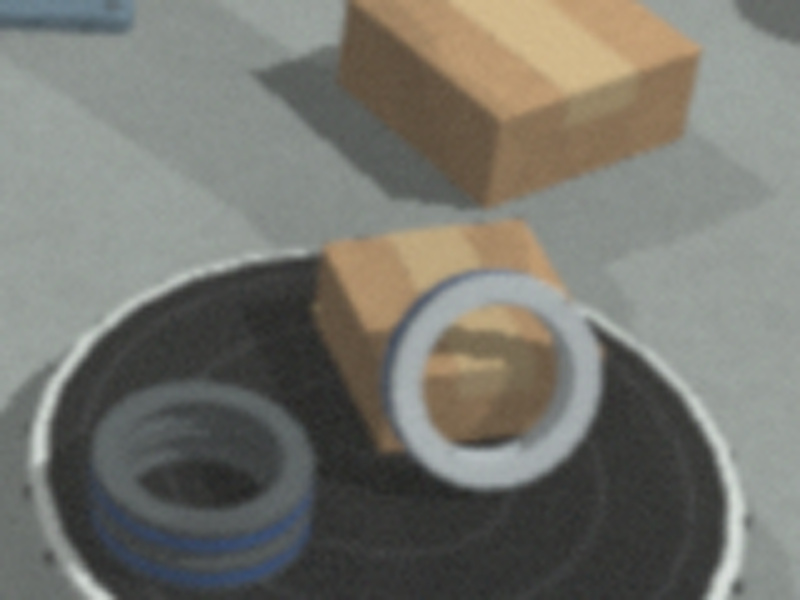

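```bash
cat > m2.py <<'E'
from h import *
from scipy.optimize import least_squares
C={n:pickle.load(open(n+'.pkl','rb')) for n in ['scene','top']}
D=np.radians
def axis(yaw,t=D(28)): return np.array([np.cos(yaw)*np.cos(t),np.sin(yaw)*np.cos(t),np.sin(t)])
def sdf(P,c,a):
    d=P-c; h=d@a; r=np.linalg.norm(d-np.outer(h,a),axis=1)
    q=np.stack([abs(r-.043)-.007,abs(h)-.009],1)
    return np.linalg.norm(np.maximum(q,0),axis=1)+np.minimum(q.max(1),0)
allr=[]
for n,c in C.items():
    P,uv=pts(c); col=c['img'][uv[:,1],uv[:,0]].astype(int)
    # carton top
    m=(P[:,2]>.078)&(P[:,2]<.092)&(abs(P[:,1]-.27)<.09)&(abs(P[:,0]-.46)<.09)&(col[:,0]>col[:,2]+35)
    q=P[m]; print(n,'carton',cv2.minAreaRect(q[:,:2].astype(np.float32)),len(q),q.min(0),q.max(0))
    m=(P[:,2]>.05)&(P[:,2]<.16)&(abs(P[:,1]-.26)<.1)&(P[:,0]>.45)&(P[:,0]<.62)&(col[:,0]-col[:,2]<20)&(col[:,2]>90)&(P[:,1]>.205)
    r=P[m]
    f=lambda x:sdf(r,np.r_[x[:2],x[2]],axis(x[3],x[4]))
    s=least_squares(f,[.51,.268,.0884,0.2,D(28)],loss='soft_l1',f_scale=.002)
    print(' ring',s.x.round(4),np.degrees(s.x[3:]),len(r),np.median(abs(s.fun)))
    allr.append(r)
    # stand plate
    m=(abs(P[:,0]-.46)<.1)&(abs(P[:,1]+.25)<.1)&(P[:,2]>.02)&(P[:,2]<.2)&(abs(col[:,0]-col[:,2])<40)
    q=P[m]; yaw=D(-10.8); u=np.array([np.cos(yaw),np.sin(yaw),0]); v=np.array([-u[1],u[0],0]); o=np.array([.4616,-.251,0])
    L=np.stack([(q-o)@u,(q-o)@v,q[:,2]],1)
    dist=L@np.array([np.cos(D(28)),0,np.sin(D(28))])
    hist,e=np.histogram(dist,np.arange(-.05,.1,.002)); print(' plate n',len(q),[(round(e[i],3),hist[i]) for i in range(len(hist)) if hist[i]>8])
    print(' L ext',np.percentile(L,[1,50,99],axis=0).round(3).tolist())
    np.save(n+'_L.npy',L)
r=np.vstack(allr); f=lambda x:sdf(r,np.r_[x[:2],.0884],axis(x[2]))
s=least_squares(f,[.51,.268,.2],loss='soft_l1',f_scale=.002); print('both',s.x,np.degrees(s.x[2]),np.median(abs(s.fun)))
E
python3 m2.py
```

```text
scene carton ((0.4544009268283844, 0.2634730339050293), (0.10931788384914398, 0.10617350041866302), 17.265161514282227) 808 [0.38766835 0.20215521 0.07852285] [0.5134438  0.31210326 0.09162704]
 ring [0.5142 0.2729 0.0877 0.2559 0.5026] [14.66428088 28.79674101] 869 0.0011452148555511363
 plate n 1193 [(np.float64(0.034), np.int64(43)), (np.float64(0.036), np.int64(148)), (np.float64(0.038), np.int64(317)), (np.float64(0.04), np.int64(330)), (np.float64(0.042), np.int64(164)), (np.float64(0.044), np.int64(60)), (np.float64(0.056), np.int64(9)), (np.float64(0.062), np.int64(13)), (np.float64(0.064), np.int64(12)), (np.float64(0.066), np.int64(25)), (np.float64(0.068), np.int64(11))]
 L ext [[-0.001, -0.054, 0.021], [0.019, 0.003, 0.048], [0.058, 0.055, 0.079]]
top carton ((0.45008230209350586, 0.2642279863357544), (0.10302599519491196, 0.10482640564441681), 14.68909740447998) 1860 [0.38846815 0.2025618  0.07805866] [0.50580495 0.32749333 0.09197533]
 ring [0.5121 0.2735 0.0867 0.258  0.5093] [14.78471004 29.18200037] 671 0.0010609876498166807
 plate n 775 [(np.float64(0.03), np.int64(33)), (np.float64(0.032), np.int64(42)), (np.float64(0.034), np.int64(91)), (np.float64(0.036), np.int64(329)), (np.float64(0.038), np.int64(115)), (np.float64(0.04), np.int64(10)), (np.float64(0.042), np.int64(11)), (np.float64(0.044), np.int64(11)), (np.float64(0.046), np.int64(9)), (np.float64(0.048), np.int64(14)), (np.float64(0.05), np.int64(10)), (np.float64(0.054), np.int64(15)), (np.float64(0.056), np.int64(12)), (np.float64(0.06), np.int64(12)), (np.float64(0.062), np.int64(18)), (np.float64(0.064), np.int64(11))]
 L ext [[-0.005, -0.052, 0.022], [0.016, 0.001, 0.05], [0.053, 0.055, 0.08]]
both [0.51332557 0.27329178 0.25477326] 14.597432269678665 0.0014200947394810114
```

```bash
cat >> h.py <<'E'
D=np.radians; S28,C28=np.sin(D(28)),np.cos(D(28))
def frame(yaw,tilt=28):
    "tool frame: y outward along yaw and up by tilt, z down"
    h=np.array([np.cos(yaw),np.sin(yaw),0]); k=np.array([0,0,1.]); c,s=np.cos(D(tilt)),np.sin(D(tilt))
    y=c*h+s*k; z=s*h-c*k; return np.stack([np.cross(y,z),y,z],1)
def go(pos,Rt,base=None):
    "row that takes the tool from now (or base=(p,R)) to TCP pos, frame Rt"
    if base is None:
        s=manip.get_state(); q=s['orientation']; base=(s['tool_pos'],R.from_quat([*q[1:],q[0]]).as_matrix())
    p,B=base
    return np.r_[(B.T@(np.array(pos)-p)*1).round(4),R.from_matrix(B.T@Rt).as_rotvec(degrees=True).round(2)].tolist()
E
cat > lamp.py <<'E'
from h import *
for n in ['scene','top']:
    c=pickle.load(open(n+'.pkl','rb')); P,uv=pts(c); col=c['img'][uv[:,1],uv[:,0]].astype(int)
    near=(P[:,0]>.5)&(P[:,0]<.8)&(P[:,1]>-.1)&(P[:,1]<.06)
    m=near&(col[:,0]>120)&(col[:,1]<.45*col[:,0])&(P[:,2]>.15)
    print(n,'knob',m.sum(),P[m].mean(0).round(4),P[m].min(0).round(3),P[m].max(0).round(3))
    m=near&(P[:,2]>.04)&(P[:,2]<.13); print(' post',m.sum(),np.median(P[m],0),P[m].min(0),P[m].max(0))
    m=near&(P[:,2]>.005)&(P[:,2]<.03)&(col.sum(1)<200); print(' foot',m.sum(),P[m].min(0),P[m].max(0),cv2.minEnclosingCircle(P[m][:,:2].astype(np.float32)))
    m=near&(P[:,2]>.16)&(col[:,0]>110)&(col[:,0]>col[:,2]*1.8)&(col[:,1]>.5*col[:,0]); print(' head',m.sum(),P[m].min(0),P[m].max(0),cv2.minAreaRect(P[m][:,:2].astype(np.float32)))
E
python3 lamp.py
python3 - <<'E'
from h import *
c=np.array([.5133,.2733,.0884]);F=frame(D(14.6)); g=c-F[:,2]*.039
print(F.round(3)); print(g, go(g-F[:,2]*.15,F))
E
```

```text
scene knob 55 [ 0.7065 -0.0412  0.2252] [ 0.697 -0.049  0.217] [ 0.714 -0.034  0.231]
 post 240 [ 0.62556846 -0.0180269   0.08723023] [ 0.61528815 -0.02795195  0.04188482] [ 0.63050165 -0.00980787  0.12996115]
 foot 756 [ 0.58522034 -0.06088502  0.00515557] [0.6653189  0.02353981 0.02289311] ((0.6238923072814941, -0.018615176901221275), 0.04297596961259842)
 head 772 [ 0.5723301  -0.05137458  0.18155486] [0.71440855 0.02431087 0.23276634] ((0.6392302513122559, -0.029801562428474426), (0.05965640768408775, 0.14653414487838745), 59.787025451660156)
top knob 66 [ 0.6977 -0.0422  0.2251] [ 0.688 -0.05   0.218] [ 0.707 -0.034  0.231]
[[-0.252  0.854  0.454]
 [ 0.968  0.223  0.118]
 [ 0.     0.469 -0.883]]
[0.49558183 0.26868476 0.12283496] [0.4932, -0.6995, -0.0026, -23.28, 19.5, -78.21]
  return _methods._mean(a, axis=axis, dtype=dtype,
  ret = um.true_divide(
Traceback (most recent call last):
  File "lamp.py", line 7, in <module>
    m=near&(P[:,2]>.04)&(P[:,2]<.13); print(' post',m.sum(),np.median(P[m],0),P[m].min(0),P[m].max(0))
                                                                              ~~~~~~~~^^^
ValueError: zero-size array to reduction operation minimum which has no identity
```

move_arm(targets=[[0.2,-0.18,-0.045,-6,5,-20,0.37],[0.2,-0.18,-0.045,-6,5,-20,0.37],[0.2,-0.18,-0.045,-6,5,-20,0.37],[0.2,-0.18,-0.045,-6,5,-20,0.37],[0.2,-0.18,-0.045,-6,5,-20,0.37],[0.395,-0.36,-0.045,-12,10,-40,0.37],[0.395,-0.36,-0.045,-12,10,-40,0.37],[0.395,-0.36,-0.045,-12,10,-40,0.37],[0.395,-0.36,-0.045,-12,10,-40,0.37],[0.395,-0.36,-0.045,-12,10,-40,0.37],[0.395,-0.36,-0.045,-12,10,-40,0.37],[0.395,-0.36,-0.045,-12,10,-40,0.37]])

```text
time: 2.0
tool_pos: [0.4819, -0.093, 0.2985]
orientation: [0.081, 0.834, 0.536, 0.107]
wrist_force: [0.2, 0.1, -0.1]
grip_width: 0.369
grip_force: 0.0
```

Run:
```python
from h import *
c=np.array([.5133,.2733,.0884]);F=frame(D(14.6)); g=c-F[:,2]*.039
print(go(g-F[:,2]*.15,F)); print(manip.get_state()['q'])
```

```text
[0.2873, -0.2006, 0.0198, -11.19, 9.32, -37.73]
[ 0.57265821  0.10180615 -0.49530851  2.07149199  0.07218199  0.71224383
 -0.39107305]
```

move_arm(targets=[[0.287,-0.2,0.02,-11.2,9.3,-37.7,0.37],[0.287,-0.2,0.02,-11.2,9.3,-37.7,0.37],[0.287,-0.2,0.02,-11.2,9.3,-37.7,0.37],[0.287,-0.2,0.02,-11.2,9.3,-37.7,0.37],[0.287,-0.2,0.02,-11.2,9.3,-37.7,0.37],[0.287,-0.2,0.02,-11.2,9.3,-37.7,0.37],[0.287,-0.2,0.02,-11.2,9.3,-37.7,0.37],[0.287,-0.2,0.02,-11.2,9.3,-37.7,0.37],[0.287,-0.2,0.02,-11.2,9.3,-37.7,0.37],[0.287,-0.2,0.02,-11.2,9.3,-37.7,0.37]])

```text
time: 3.0
tool_pos: [0.4288, 0.2452, 0.254]
orientation: [0.148, 0.597, 0.766, 0.189]
wrist_force: [0.8, -0.1, 0.1]
grip_width: 0.368
grip_force: 0.0
```

```bash
cat > rf.py <<'E'
from h import *
from scipy.optimize import least_squares
def axis(yaw,t): return np.array([np.cos(yaw)*np.cos(t),np.sin(yaw)*np.cos(t),np.sin(t)])
def sdf(P,c,a):
    d=P-c; h=d@a; r=np.linalg.norm(d-np.outer(h,a),axis=1)
    q=np.stack([abs(r-.043)-.007,abs(h)-.009],1)
    return np.linalg.norm(np.maximum(q,0),axis=1)+np.minimum(q.max(1),0)
def fitring(c,c0,yaw0,t0=D(28)):
    P,uv=pts(c); col=c['img'][uv[:,1],uv[:,0]].astype(int)
    m=(abs(sdf(P,np.array(c0),axis(yaw0,t0)))<.008)&(col[:,0]-col[:,2]<25)&(col[:,2]>80)
    r=P[m]; s=least_squares(lambda x:sdf(r,x[:3],axis(x[3],x[4])),[*c0,yaw0,t0],loss='soft_l1',f_scale=.0015)
    return s.x[:3].round(4),np.degrees(s.x[3:]).round(1),len(r),np.median(abs(s.fun)).round(4)
E
python3 - <<'E'
from rf import *
c=cap('wrist'); save(c,'wrist.png'); print(fitring(c,[.5133,.2733,.0884],D(14.6)))
for n in ['scene','top']: print(n,fitring(cap(n),[.5133,.2733,.0884],D(14.6)))
c=np.array([.5133,.2733,.0884]);F=frame(D(14.6)); g=c-F[:,2]*.039
print(go(g,F)); print(manip.get_state()['q'])
E
```

```text
(array([0.5128, 0.2719, 0.0877]), array([15.3, 28.3]), 2388, np.float64(0.0004))
scene (array([0.5143, 0.2725, 0.0872]), array([14.9, 28.6]), 906, np.float64(0.001))
top (array([0.5121, 0.2731, 0.0865]), array([14.8, 28.7]), 560, np.float64(0.0012))
[0.0088, 0.0007, 0.1489, -0.15, 0.4, -0.59]
[ 0.00998297  0.14843087 -0.80618231  2.25271675  0.80900466  0.4852364
 -1.19567067]
```

View pics/wrist.png

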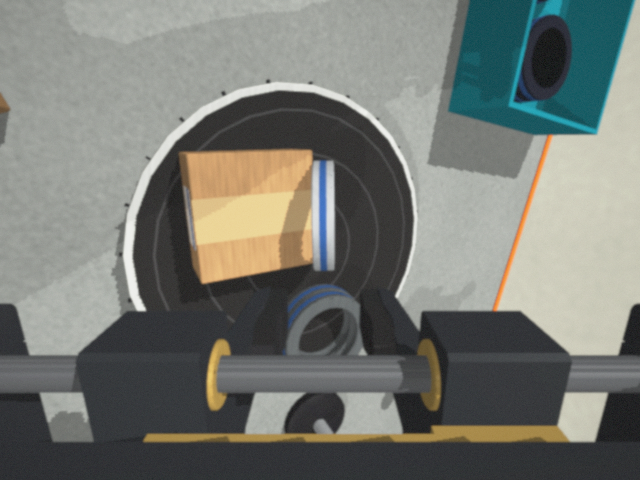

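Run:
```python
from h import *
c=np.array([.513,.2723,.0877]);F=frame(D(15)); g=c-F[:,2]*.039
print(go(g-F[:,2]*.05,F),go(g,F))
```

```text
[0.0072, -0.0002, 0.0993, -0.15, 0.59, -0.94] [0.0077, -0.0001, 0.1493, -0.15, 0.59, -0.94]
```

move_arm(targets=[[0.0074,0,0.03,-0.15,0.6,-0.9,0.37],[0.0074,0,0.06,-0.15,0.6,-0.9,0.37],[0.0074,0,0.085,-0.15,0.6,-0.9,0.37],[0.0074,0,0.1,-0.15,0.6,-0.9,0.37],[0.0075,0,0.11,-0.15,0.6,-0.9,0.37],[0.0076,0,0.12,-0.15,0.6,-0.9,0.37],[0.0077,0,0.13,-0.15,0.6,-0.9,0.37],[0.0077,0,0.138,-0.15,0.6,-0.9,0.37],[0.0077,0,0.144,-0.15,0.6,-0.9,0.37],[0.0077,0,0.149,-0.15,0.6,-0.9,0.37],[0.0077,0,0.149,-0.15,0.6,-0.9,0.37]])

```text
time: 4.25
tool_pos: [0.495, 0.2689, 0.1221]
orientation: [0.147, 0.59, 0.77, 0.192]
wrist_force: [-0.9, -0.2, 0.6]
grip_width: 0.364
grip_force: 0.0
```

Run:
```python
from rf import *
c=cap('wrist'); print(fitring(c,[.513,.2723,.0877],D(15)))
c0=np.array([.513,.2723,.0877]);F=frame(D(15)); g=c0-F[:,2]*.039
print(go(g,F)); print(manip.get_state()['q'],manip.get_state()['wrist_force'])
```

```text
(array([0.5126, 0.2719, 0.0876]), array([14.8, 28.8]), 7216, np.float64(0.0004))
[-0.0017, -0.0001, 0.0003, 0.0, -0.11, 0.03]
[-0.21434467  0.52273901 -0.56171373  2.20367523  1.57905522  0.44532698
 -1.8562519 ] [-0.12550745  0.04917298 -0.05456697]
```

move_arm(targets=[[0,0,0,0,0,0,0.3],[0,0,0,0,0,0,0.26],[0,0,0,0,0,0,0.23],[0,0,0,0,0,0,0.21],[0,0,0,0,0,0,0.15],[0,0,0,0,0,0,0.1],[0,0,0,0,0,0,0.1]], force=12)

```text
time: 5.0
tool_pos: [0.4946, 0.2697, 0.1225]
orientation: [0.147, 0.59, 0.77, 0.193]
wrist_force: [-0.4, 0.2, 0.7]
grip_width: 0.2
grip_force: 12.0
```

move_arm(targets=[[0,0,0,0,0,0,0.1],[0,0,0,0,0,0,0.1],[0,0,0,0,0,0,0.1]], force=30)

```text
time: 5.3
tool_pos: [0.4946, 0.2698, 0.1225]
orientation: [0.147, 0.59, 0.77, 0.193]
wrist_force: [-0.8, -0.2, 0.4]
grip_width: 0.198
grip_force: 30.0
```

Run:
```python
from rf import *
c=cap('wrist'); print(fitring(c,[.513,.2723,.0877],D(15)))
F=frame(D(15)); p=manip.get_state()['tool_pos']
print(F.round(3)); print(go(p+[0,0,.01],F),go(p+[.01,.0027,.15],F))
```

```text
(array([0.5133, 0.2719, 0.0876]), array([14.7, 28.1]), 7221, np.float64(0.0003))
[[-0.259  0.853  0.453]
 [ 0.966  0.229  0.122]
 [ 0.     0.469 -0.883]]
[0.0, 0.0047, -0.0088, 0.02, -0.14, 0.07] [0.0002, 0.0796, -0.1276, 0.02, -0.14, 0.07]
```

move_arm(targets=[[0,0.0015,-0.002,0,0,0,0.1],[0,0.004,-0.006,0,0,0,0.1],[0,0.008,-0.013,0,0,0,0.1],[0,0.015,-0.024,0,0,0,0.1],[0,0.025,-0.04,0,0,0,0.1],[0,0.035,-0.06,0,0,0,0.1],[0,0.048,-0.08,0,0,0,0.1],[0,0.058,-0.1,0,0,0,0.1],[0,0.068,-0.12,0,0,0,0.1],[0,0.075,-0.135,0,0,0,0.1],[0,0.075,-0.135,0,0,0,0.1],[0,0.075,-0.135,0,0,0,0.1]])

```text
time: 6.55
tool_pos: [0.4971, 0.2695, 0.2764]
orientation: [0.147, 0.59, 0.77, 0.192]
wrist_force: [-0.2, 0.0, -4.5]
grip_width: 0.202
grip_force: 30.0
```

Run:
```python
from rf import *
s=manip.get_state(); p=s['tool_pos']; q=s['orientation']; B=R.from_quat([*q[1:],q[0]]).as_matrix()
c=cap('wrist'); c0=p+B[:,2]*.039; f=fitring(c,c0,D(15)); print(c0,f,s['q'],s['wrist_force'])
print('ring in tool',B.T@(f[0]-p), np.degrees(np.arctan2(B[1,1],B[0,1])),np.degrees(np.arcsin(B[2,1])))
yaw=D(-10.8); F=frame(yaw); seat=np.array([.4762,-.2538,.072]); T=seat-F[:,2]*.039-F[:,2]*.15
print(T,go(T,F)); print('mid',go([.44,.0,.29],frame(D(2))))
cap('top'); P,_=pts(pickle.load(open('top.pkl','rb')))
```

```text
[0.51477119 0.27427259 0.24191075] (array([0.5156, 0.2717, 0.2414]), array([15., 28.]), 7201, np.float64(0.0004)) [ 0.03207202  0.25540768 -0.80592683  2.0822186   0.79071924  0.56254403
 -1.06807499] [-0.20301201  0.03864691 -4.47639232]
ring in tool [-0.00270004 -0.00012316  0.03951051] 15.060626817685215 27.979854735897483
[ 0.38904153 -0.23717363  0.2388771 ] [-0.461, -0.2257, -0.0782, -0.09, -12.17, 22.86]
mid [-0.2453, -0.1037, -0.0713, -0.09, -6.17, 11.55]
```

move_arm(targets=[[-0.06,-0.026,-0.018,0,-1.5,2.9,0.1],[-0.12,-0.052,-0.036,0,-3,5.8,0.1],[-0.185,-0.078,-0.054,0,-4.6,8.7,0.1],[-0.22,-0.095,-0.065,0,-5.5,10.5,0.1],[-0.245,-0.104,-0.071,0,-6.2,11.6,0.1],[-0.245,-0.104,-0.071,0,-6.2,11.6,0.1],[-0.245,-0.104,-0.071,0,-6.2,11.6,0.1],[-0.245,-0.104,-0.071,0,-6.2,11.6,0.1]])

```text
time: 7.45
tool_pos: [0.4393, -0.0006, 0.2893]
orientation: [0.167, 0.676, 0.697, 0.173]
wrist_force: [-0.4, 1.3, -4.4]
grip_width: 0.201
grip_force: 30.0
```

```bash
cat > seat.py <<'E'
from h import *
F=frame(D(-10.8)); seat=np.array([.4762,-.2538,.072])
def tgt(up,out,off=(-.0027,0,.0395)): return seat-F@np.array(off)-F[:,2]*up+F[:,1]*out
E
python3 - <<'E'
from seat import *
print(tgt(.1,.006),go(tgt(.1,.006),F),manip.get_state()['q'])
E
```

```text
[ 0.41757853 -0.23986867  0.19798802] [-0.2385, -0.0684, 0.0669, -0.15, -5.95, 11.11] [ 0.50327473 -0.09130239 -0.58851506  2.34056114 -0.05583293  0.39195363
 -0.01835712]
```

move_arm(targets=[[-0.05,-0.014,0.008,0,-1.2,2.2,0.1],[-0.1,-0.028,0.018,0,-2.4,4.4,0.1],[-0.15,-0.042,0.034,0,-3.6,6.8,0.1],[-0.2,-0.056,0.05,0,-4.9,9.2,0.1],[-0.23,-0.066,0.063,-0.1,-5.7,10.7,0.1],[-0.2385,-0.0684,0.067,-0.15,-5.95,11.1,0.1],[-0.2385,-0.0684,0.067,-0.15,-5.95,11.1,0.1],[-0.2385,-0.0684,0.067,-0.15,-5.95,11.1,0.1]])

```text
time: 8.25
tool_pos: [0.4201, -0.2375, 0.1975]
orientation: [0.186, 0.746, 0.62, 0.155]
wrist_force: [0.1, 0.3, -3.8]
grip_width: 0.201
grip_force: 30.0
```

```bash
cat > st.py <<'E'
from seat import *
from rf import fitring
s=manip.get_state(); p=s['tool_pos']; q=s['orientation']; B=R.from_quat([*q[1:],q[0]]).as_matrix()
y0=np.arctan2(B[1,1],B[0,1])
for n in ['wrist','scene','top']:
    c=cap(n); f=fitring(c,p+B@[0,0,.0395],y0); print(n,f,'ring in tool',(B.T@(f[0]-p)).round(4))
    P,uv=pts(c); col=c['img'][uv[:,1],uv[:,0]].astype(int)
    L=(P-seat)@F   # tool axes about the seat: x lateral, y out of plate, z down slope
    m=(abs(L[:,0])<.055)&(L[:,2]>-.01)&(L[:,2]<.045)&(abs(L[:,1]+.009)<.006); 
    print('  plate n',m.sum(),'y',np.median(L[m,1]) if m.any() else '', 'z top',np.percentile(L[(abs(L[:,0])<.05)&(abs(L[:,1]+.013)<.008)&(L[:,2]>-.04)&(L[:,2]<.06)][:,2],[1,5]) if m.any() else '')
    print('  plate x',np.percentile(L[m,0],[1,99]) if m.any() else '')
    for sg in (-1,1):
        m=(abs(L[:,0]-sg*.032)<.015)&(abs(L[:,2]-.048)<.014)&(L[:,1]>-.003)&(L[:,1]<.025)
        print('  roller',m.sum(),np.median(L[m],0).round(4) if m.any() else '',np.percentile(L[m],[3,97],axis=0).round(4).tolist() if m.any() else '')
print(s['q'],s['wrist_force'],go(tgt(.03,.003),F))
E
python3 st.py
```

```text
wrist (array([ 0.4385, -0.2397,  0.1624]), array([-10.8,  27.8]), 7611, np.float64(0.0003)) ring in tool [ 0.0011 -0.0001  0.0397]
  plate n 138 y -0.008301829410396954 z top [-0.01285427 -0.01251319]
  plate x [-0.01403771  0.05413976]
  roller 0  
  roller 0  
scene (array([ 0.4405, -0.2391,  0.163 ]), array([-10.4,  27.7]), 777, np.float64(0.0011)) ring in tool [0.0021 0.0018 0.0401]
  plate n 853 y -0.0067408738879395705 z top [-0.0113426  -0.00947492]
  plate x [-0.05402563  0.05444322]
  roller 63 [-0.0286  0.0151  0.0464] [[-0.0382, -0.0024, 0.0358], [-0.0221, 0.0243, 0.0552]]
  roller 66 [0.0353 0.0172 0.0467] [[0.024, -0.0027, 0.039], [0.0417, 0.0231, 0.0557]]
top (array([ 0.4384, -0.237 ,  0.1616]), array([-10.3,  27.7]), 366, np.float64(0.001)) ring in tool [ 0.0038 -0.001   0.0401]
  plate n 176 y -0.009594101955391964 z top [-0.01145693 -0.00612635]
  plate x [0.00155973 0.05408865]
  roller 44 [-0.0303  0.0133  0.044 ] [[-0.038, 0.0063, 0.038], [-0.0238, 0.0188, 0.052]]
  roller 65 [0.0338 0.0092 0.0437] [[0.026, -0.0026, 0.0381], [0.0401, 0.0196, 0.0515]]
[ 0.61636528  0.18975482 -0.10039002  2.35426818 -0.80505633  0.19300639
  1.1004658 ] [ 0.07179111  0.30842489 -3.8031638 ] [-0.0037, -0.0055, 0.0696, 0.12, -0.21, 0.28]
```

move_arm(targets=[[-0.003,-0.004,0.015,0.1,-0.2,0.3,0.1],[-0.006,-0.005,0.03,0.1,-0.2,0.3,0.1],[-0.007,-0.005,0.045,0.1,-0.2,0.3,0.1],[-0.007,-0.005,0.058,0.1,-0.2,0.3,0.1],[-0.007,-0.005,0.066,0.1,-0.2,0.3,0.1],[-0.007,-0.005,0.07,0.1,-0.2,0.3,0.1],[-0.007,-0.005,0.07,0.1,-0.2,0.3,0.1],[-0.007,-0.005,0.07,0.1,-0.2,0.3,0.1]])

```text
time: 9.2
tool_pos: [0.4493, -0.256, 0.1498]
orientation: [0.175, 0.75, 0.62, 0.151]
wrist_force: [-0.1, 0.3, -3.3]
grip_width: 0.199
grip_force: 30.0
```

```bash
cat >> st.py <<'E'
print('to seat',go(tgt(.0,.0,(.0008,0,.0397)),F))
E
python3 st.py; python3 -c "
from h import *
save(pickle.load(open('scene.pkl','rb')),'place.png',(130,190,290,310),5)"
```

```text
wrist (array([ 0.4672, -0.2578,  0.1144]), array([-11.2,  26.8]), 7607, np.float64(0.0003)) ring in tool [ 0.0012 -0.      0.0397]
  plate n 1370 y -0.007862649197341882 z top [-0.01280134 -0.01229714]
  plate x [-0.03644143  0.05412225]
  roller 0  
  roller 185 [0.037  0.0074 0.044 ] [[0.035, -0.0027, 0.0412], [0.0387, 0.0175, 0.0479]]
scene (array([ 0.4687, -0.258 ,  0.1145]), array([-10.8,  26.6]), 772, np.float64(0.0012)) ring in tool [0.0013 0.0014 0.0403]
  plate n 657 y -0.007018700023306788 z top [-0.01106959 -0.00803448]
  plate x [-0.05340833  0.0544879 ]
  roller 62 [-0.0285  0.0158  0.0467] [[-0.0375, -0.0023, 0.0412], [-0.0195, 0.0219, 0.0576]]
  roller 64 [0.0347 0.0149 0.046 ] [[0.0238, -0.0026, 0.0385], [0.0398, 0.0236, 0.0554]]
top (array([ 0.4667, -0.2557,  0.1121]), array([-11.2,  26.4]), 360, np.float64(0.001)) ring in tool [ 0.0032 -0.0018  0.0413]
  plate n 82 y -0.00970729649975079 z top [-0.01592938 -0.01363623]
  plate x [0.00168347 0.05420562]
  roller 0  
  roller 64 [0.0337 0.0095 0.0432] [[0.0258, -0.0015, 0.0371], [0.04, 0.0195, 0.0504]]
[ 0.46281408  0.34909902  0.07531826  2.29980789 -1.30542601  0.19206618
  1.59709282] [-0.08866502  0.26984691 -3.25064339] [0.0098, -0.0103, 0.0117, -1.21, -0.53, -0.18]
to seat [0.006, -0.0127, 0.0415, -1.21, -0.53, -0.18]
```

View pics/place.png

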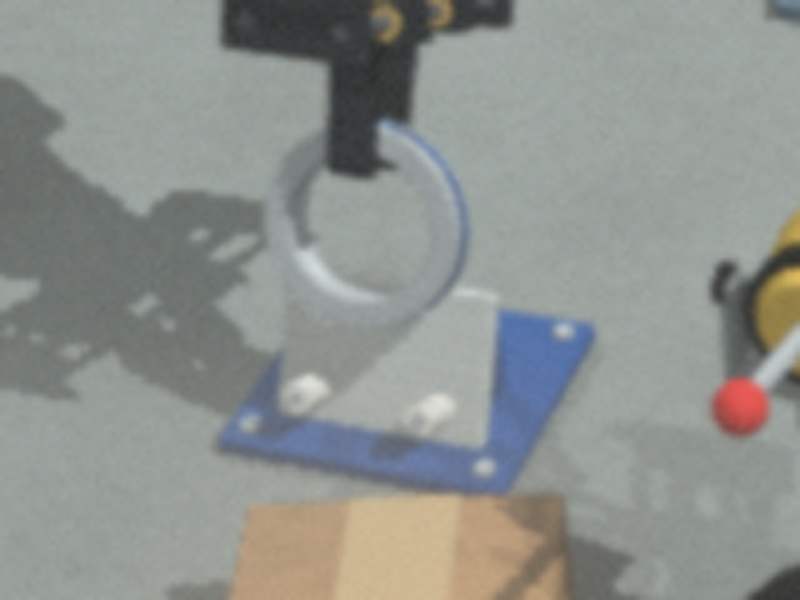

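```bash
cat > kin.py <<'E'
import numpy as np, itertools
from scipy.spatial.transform import Rotation as R
from scipy.optimize import least_squares
d=[([1.0738024,.53637087,-.00440247,1.5379288,.00263847,1.06731089,-.07121384],[.27141706,-.59059567,.25272352],[2.78673796e-06,.976886984,.213756449,-3.11278993e-05]),
([.57265821,.10180615,-.49530851,2.07149199,.07218199,.71224383,-.39107305],[.4819,-.093,.2985],[.081,.834,.536,.107]),
([.00998297,.14843087,-.80618231,2.25271675,.80900466,.4852364,-1.19567067],[.4288,.2452,.254],[.148,.597,.766,.189]),
([-.21434467,.52273901,-.56171373,2.20367523,1.57905522,.44532698,-1.8562519],[.495,.2689,.1221],[.147,.59,.77,.192]),
([.03207202,.25540768,-.80592683,2.0822186,.79071924,.56254403,-1.06807499],[.4971,.2695,.2764],[.147,.59,.77,.192]),
([.50327473,-.09130239,-.58851506,2.34056114,-.05583293,.39195363,-.01835712],[.4393,-.0006,.2893],[.167,.676,.697,.173]),
([.61636528,.18975482,-.10039002,2.35426818,-.80505633,.19300639,1.1004658],[.4201,-.2375,.1975],[.186,.746,.62,.155]),
([.46281408,.34909902,.07531826,2.29980789,-1.30542601,.19206618,1.59709282],[.4493,-.256,.1498],[.175,.75,.62,.151])]
Q=np.array([a for a,_,_ in d]); PP=np.array([b for _,b,_ in d]); RR=R.from_quat([[*o[1:],o[0]] for _,_,o in d])
AX=np.array([[0,0,1],[0,1,0]]*3+[[0,0,1.]])
def fk(Q,x,sg):
    # x: yaw0(1) toolrot(3) off(8x3)
    Q=np.atleast_2d(Q); L=x[4:].reshape(8,3); r=R.from_rotvec([0,0,x[0]]); p=np.tile(L[0],(len(Q),1)); r=R.from_quat(np.tile(r.as_quat(),(len(Q),1)))
    for i in range(7):
        r=r*R.from_rotvec(np.outer(Q[:,i]*sg[i],AX[i])); p=p+r.apply(L[i+1])
    return p,r*R.from_rotvec(x[1:4])
def fit():
    best=None
    for s in itertools.product([1,-1],repeat=4):
        sg=[s[0],1,s[1],1,s[2],1,s[3]]
        for t in (0,np.pi/2,-np.pi/2,np.pi):
            x0=np.zeros(28); x0[3]=t; L=x0[4:].reshape(8,3); L[0,2]=.3; L[3,2]=.4; L[5,2]=.4; L[7,2]=.25
            def f(x,w=.02):
                p,r=fk(Q,x,sg); return np.r_[((p-PP)).ravel(),.3*(RR.inv()*r).as_rotvec().ravel(),1e-4*(x-x0)]
            o=least_squares(f,x0,max_nfev=60)
            if best is None or o.cost<best[0]: best=(o.cost,o.x,sg)
    return best
if __name__=='__main__':
    b=fit(); np.savez('kin.npz',x=b[1],sg=b[2]); print(b[0],b[2]); print(b[1].round(3)); p,r=fk(Q,b[1],b[2])
    print((p-PP).round(4)); print(np.degrees((RR.inv()*r).magnitude()).round(2))
E
time python3 kin.py
```

```text
1.576804428081252e-06 [-1, 1, -1, 1, -1, 1, -1]
[-2.000e-03 -0.000e+00  1.000e-03  1.568e+00 -0.000e+00 -5.000e-03
  3.210e-01 -2.000e-03 -7.000e-03  2.100e-02 -4.000e-03 -7.000e-03
  5.200e-02  5.000e-03 -1.100e-02  4.520e-01 -6.000e-03 -1.100e-02
  2.200e-02  5.000e-03 -0.000e+00  4.220e-01 -1.000e-03 -1.000e-03
  3.000e-02  2.000e-03 -3.000e-03  2.790e-01]
[[-0.     -0.0001  0.0001]
 [ 0.      0.0001 -0.0001]
 [ 0.0001 -0.0007  0.0004]
 [ 0.0001  0.0003 -0.0002]
 [-0.0004  0.0002 -0.0002]
 [ 0.0003  0.0002 -0.0001]
 [-0.     -0.0001 -0.0001]
 [-0.0001  0.      0.0002]]
[0.07 0.05 0.21 0.06 0.06 0.07 0.06 0.05]
real	0m25.976s
user	0m25.843s
sys	0m0.108s
```

```bash
cat > ik.py <<'E'
from kin import *; from seat import *
k=np.load('kin.npz'); X,SG=k['x'],k['sg']
lo=np.array([-2.7,-.37,-1.27,.24,-1.31,.19,-2.76]); hi=np.array([2.7,2.16,1.26,2.4,4.45,1.91,2.76])
def pose(phi,up,out=0,off=(.0008,0,.0397)):
    G=F@R.from_rotvec([0,D(phi),0]).as_matrix(); return seat-F[:,2]*up+F[:,1]*out-G@np.array(off),G
def ik(p,G,q0,m=.05,w=1e-3):
    def f(q):
        a,r=fk(q,X,SG); return np.r_[(a[0]-p)*10,(R.from_matrix(G).inv()*r[0]).as_rotvec()*3,w*(q-q0)]
    o=least_squares(f,np.clip(q0,lo+m+.01,hi-m-.01),bounds=(lo+m,hi-m)); return o.x,np.linalg.norm(o.fun[:6])
if __name__=='__main__':
    q0=manip.get_state()['q']
    for phi in range(-50,51,10):
        for up in (.0,.04,.09):
            q,e=ik(*pose(phi,up),q0); print(phi,up,round(e,4),q.round(2).tolist(),abs(q-q0).max().round(2))
E
python3 ik.py
```

```text
-50 0.0 0.0 [-1.06, 1.45, 1.21, 2.24, -1.12, 0.3, 0.28] 1.52
-50 0.04 0.0026 [-1.08, 1.31, 1.21, 2.29, -0.81, 0.24, 0.07] 1.54
-50 0.09 0.04 [-1.11, 1.11, 1.21, 2.34, -0.12, 0.24, -0.53] 2.12
-40 0.0 0.1774 [-0.97, 1.22, 1.18, 2.27, -1.26, 0.24, 0.59] 1.43
-40 0.04 0.2026 [-0.99, 1.16, 1.21, 2.32, -1.26, 0.24, 0.65] 1.45
-40 0.09 0.1977 [-0.96, 0.77, 1.07, 2.35, 0.64, 0.24, -1.11] 2.7
-30 0.0 0.3808 [-0.84, 0.98, 1.13, 2.28, -1.26, 0.24, 0.8] 1.3
-30 0.04 0.2966 [-0.89, 0.91, 1.21, 2.34, -1.26, 0.24, 0.87] 1.36
-30 0.09 0.1808 [1.02, 0.6, -1.21, 2.35, 1.56, 1.16, -1.57] 3.17
-20 0.0 0.4767 [-0.63, 0.73, 1.01, 2.28, -1.26, 0.24, 1.05] 1.09
-20 0.04 0.3653 [-0.72, 0.65, 1.12, 2.34, -1.26, 0.24, 1.1] 1.18
-20 0.09 0.3536 [-0.78, 0.55, 1.21, 2.35, -0.98, 0.24, 0.89] 1.24
-10 0.0 0.4456 [-0.23, 0.52, 0.7, 2.27, -1.26, 0.24, 1.31] 0.69
-10 0.04 0.3204 [-0.34, 0.43, 0.82, 2.33, -1.26, 0.24, 1.34] 0.8
-10 0.09 0.2769 [-0.42, 0.32, 0.92, 2.35, -0.98, 0.24, 1.1] 0.89
0 0.0 0.2908 [0.39, 0.44, 0.15, 2.25, -1.26, 0.24, 1.54] 0.09
0 0.04 0.1641 [0.36, 0.34, 0.19, 2.31, -1.26, 0.24, 1.55] 0.12
0 0
[... 261 characters left out ...]
0.56, -0.01, 2.16, -1.26, 0.58, 1.8] 0.39
20 0.04 0.0 [0.7, 0.47, 0.09, 2.19, -1.2, 0.65, 1.73] 0.46
20 0.09 0.0 [0.67, 0.36, 0.16, 2.22, -1.1, 0.72, 1.62] 0.52
30 0.0 0.0 [0.79, 0.65, 0.05, 2.05, -1.16, 0.82, 1.77] 0.63
30 0.04 0.0 [0.78, 0.57, 0.09, 2.09, -1.11, 0.86, 1.72] 0.67
30 0.09 0.0 [0.77, 0.47, 0.15, 2.12, -1.05, 0.93, 1.66] 0.74
40 0.0 0.0 [0.86, 0.76, 0.04, 1.93, -1.06, 1.02, 1.74] 0.82
40 0.04 0.0 [0.86, 0.68, 0.07, 1.97, -1.04, 1.06, 1.71] 0.87
40 0.09 0.0 [0.85, 0.58, 0.12, 2.01, -1.0, 1.12, 1.67] 0.93
50 0.0 0.0 [0.91, 0.87, 0.03, 1.8, -0.99, 1.2, 1.71] 1.01
50 0.04 0.0 [0.91, 0.79, 0.05, 1.85, -0.98, 1.24, 1.7] 1.05
50 0.09 0.0 [0.92, 0.7, 0.08, 1.89, -0.95, 1.29, 1.67] 1.1
```

Run:
```python
from ik import *
print(go(*pose(30,.05,.004)), go(*pose(15,.05,.004)))
```

```text
[-0.0133, -0.0096, -0.003, -1.14, 29.47, -0.49] [-0.0038, -0.0097, -0.0071, -1.18, 14.47, -0.34]
```

move_arm(targets=[[-0.001,-0.002,-0.005,-0.3,4,0,0.1],[-0.002,-0.004,-0.007,-0.6,8,-0.1,0.1],[-0.003,-0.006,-0.008,-0.9,11.5,-0.2,0.1],[-0.004,-0.0097,-0.007,-1.2,14.5,-0.3,0.1],[-0.0065,-0.0097,-0.0065,-1.15,18.5,-0.4,0.1],[-0.009,-0.0097,-0.0055,-1.15,22.5,-0.4,0.1],[-0.0115,-0.0097,-0.004,-1.15,26.5,-0.5,0.1],[-0.0133,-0.0097,-0.003,-1.15,29.5,-0.5,0.1],[-0.0133,-0.0097,-0.003,-1.15,29.5,-0.5,0.1],[-0.0133,-0.0097,-0.003,-1.15,29.5,-0.5,0.1],[-0.0133,-0.0097,-0.003,-1.15,29.5,-0.5,0.1]])

```text
time: 10.45
tool_pos: [0.4373, -0.2666, 0.148]
orientation: [0.02, 0.682, 0.646, 0.342]
wrist_force: [0.0, 0.6, -3.7]
grip_width: 0.2
grip_force: 30.0
```

```bash
cat > st2.py <<'E'
from ik import *
from rf import fitring
import sys
s=manip.get_state(); p=s['tool_pos']; q=s['orientation']; B=R.from_quat([*q[1:],q[0]]).as_matrix()
y0=np.arctan2(B[1,1],B[0,1])
for n in ['wrist','scene','top']:
    f=fitring(cap(n),p+B@[.0008,0,.0397],y0); print(n,f,'in tool',(B.T@(f[0]-p)).round(4),'about seat (lat,out,down)',((f[0]-seat)@F).round(4))
print(s['q'].round(3),s['wrist_force'],s['grip_force'],'F',F.T@s['wrist_force'])
for u,o in ((.05,.004),(.01,.003),(.0,.002),(0,0)): print(u,o,go(*pose(30,u,o)))
E
python3 st2.py
```

```text
wrist (array([ 0.4541, -0.2488,  0.1168]), array([-9.3, 23.7]), 7721, np.float64(0.0004)) in tool [ 0.001  -0.0029  0.0395] about seat (lat,out,down) [ 0.0008  0.001  -0.0502]
scene (array([ 0.4585, -0.2492,  0.1176]), array([-10.7,  27.2]), 800, np.float64(0.0012)) in tool [0.0007 0.0013 0.0409] about seat (lat,out,down) [ 0.0012  0.0053 -0.0488]
top (array([ 0.4557, -0.2472,  0.117 ]), array([-10.5,  27.3]), 721, np.float64(0.0011)) in tool [ 0.0024 -0.0017  0.0408] about seat (lat,out,down) [ 0.0026  0.0023 -0.0498]
[ 0.757  0.56   0.128  2.078 -1.107  0.889  1.711] [ 0.01988182  0.58974726 -3.66349652] 30.01194645265059 F [ 0.5830267  -1.80023621  3.19196386]
0.05 0.004 [-0.0006, -0.0001, -0.0003, -0.02, -0.03, 0.07]
0.01 0.003 [-0.0206, -0.0011, 0.0343, -0.02, -0.03, 0.07]
0.0 0.002 [-0.0256, -0.0021, 0.043, -0.02, -0.03, 0.07]
0 0 [-0.0256, -0.0041, 0.043, -0.02, -0.03, 0.07]
```

move_arm(targets=[[-0.006,-0.0005,0.01,0,0,0,0.1],[-0.012,-0.0008,0.019,0,0,0,0.1],[-0.017,-0.0011,0.028,0,0,0,0.1],[-0.0206,-0.0015,0.0343,0,0,0,0.1],[-0.0216,-0.0018,0.036,0,0,0,0.1],[-0.0226,-0.002,0.0378,0,0,0,0.1],[-0.0231,-0.002,0.0386,0,0,0,0.1],[-0.0231,-0.002,0.0386,0,0,0,0.1]], force=15)

```text
time: 11.4
tool_pos: [0.4561, -0.2717, 0.1072]
orientation: [0.02, 0.682, 0.646, 0.343]
wrist_force: [-0.3, 0.5, -3.1]
grip_width: 0.204
grip_force: 15.0
```

```bash
python3 st2.py
```

```text
wrist (array([ 0.4727, -0.254 ,  0.0759]), array([-8.2, 24.1]), 8093, np.float64(0.0004)) in tool [ 0.0008 -0.0032  0.0394] about seat (lat,out,down) [-0.0009 -0.0012 -0.005 ]
scene (array([ 0.4771, -0.2532,  0.0769]), array([-10.5,  27.4]), 987, np.float64(0.0016)) in tool [0.0017 0.0009 0.0412] about seat (lat,out,down) [ 0.0008  0.003  -0.004 ]
top (array([ 0.4747, -0.2522,  0.0758]), array([-10.2,  27.5]), 731, np.float64(0.0012)) in tool [ 0.0023 -0.0018  0.0412] about seat (lat,out,down) [ 0.0013  0.0002 -0.0042]
[ 0.761  0.656  0.098  2.043 -1.168  0.846  1.772] [-0.34909976  0.54862113 -3.11122792] 15.012513601632236 F [ 0.47348877 -1.85417831  2.53779947]
0.05 0.004 [0.0232, 0.002, -0.0387, -0.0, -0.02, 0.03]
0.01 0.003 [0.0032, 0.0009, -0.004, -0.0, -0.02, 0.03]
0.0 0.002 [-0.0018, -0.0001, 0.0046, -0.0, -0.02, 0.03]
0 0 [-0.0018, -0.0021, 0.0046, -0.0, -0.02, 0.03]
```

move_arm(targets=[[-0.0005,0,0.0009,0,0,0,0.1],[-0.001,0,0.0017,0,0,0,0.1],[-0.0015,0,0.0026,0,0,0,0.1],[-0.0017,0,0.003,0,0,0,0.1],[-0.0019,0,0.0034,0,0,0,0.1],[-0.0019,0,0.0034,0,0,0,0.1]])

```text
time: 12.15
tool_pos: [0.4579, -0.2718, 0.1036]
orientation: [0.02, 0.682, 0.646, 0.343]
wrist_force: [-0.2, -0.7, -3.3]
grip_width: 0.204
grip_force: 15.0
```

move_arm(targets=[[-0.0003,0,0.0004,0,0,0,0.1],[-0.0005,0,0.0008,0,0,0,0.1],[-0.0005,0,0.0008,0,0,0,0.1]])

```text
time: 12.45
tool_pos: [0.4583, -0.2719, 0.1027]
orientation: [0.02, 0.682, 0.646, 0.343]
wrist_force: [-0.9, -0.9, -3.8]
grip_width: 0.204
grip_force: 15.0
```

move_arm(targets=[[-0.0003,0,0.0004,0,0,0,0.1],[-0.0005,0,0.0008,0,0,0,0.1],[-0.0005,0,0.0008,0,0,0,0.1]])

```text
time: 12.75
tool_pos: [0.4587, -0.2722, 0.102]
orientation: [0.02, 0.682, 0.646, 0.343]
wrist_force: [-0.6, -0.4, -3.1]
grip_width: 0.204
grip_force: 15.0
```

move_arm(targets=[[-0.0003,0,0.0004,0,0,0,0.1],[-0.0005,0,0.0008,0,0,0,0.1],[-0.0005,0,0.0008,0,0,0,0.1]])

```text
time: 13.05
tool_pos: [0.4588, -0.2725, 0.1017]
orientation: [0.02, 0.682, 0.646, 0.343]
wrist_force: [-5.7, -1.9, 5.4]
grip_width: 0.2
grip_force: 15.0
```

move_arm(targets=[[0,0,0,0,0,0,0.1],[0,-0.0005,0,0,0,0,0.1],[0,-0.001,0,0,0,0,0.1],[0,-0.001,0,0,0,0,0.1]], force=8)

```text
time: 13.45
tool_pos: [0.4586, -0.2724, 0.1015]
orientation: [0.02, 0.682, 0.646, 0.343]
wrist_force: [-4.4, -1.6, 5.7]
grip_width: 0.203
grip_force: 8.0
```

```bash
python3 st2.py
```

```text
wrist (array([ 0.476 , -0.2547,  0.0708]), array([-7.9, 26.2]), 8351, np.float64(0.0004)) in tool [ 0.001  -0.0023  0.0394] about seat (lat,out,down) [-0.0009 -0.0006  0.001 ]
scene (array([ 0.4797, -0.2538,  0.0717]), array([-10.3,  27.6]), 981, np.float64(0.0016)) in tool [0.002  0.0012 0.0409] about seat (lat,out,down) [0.0007 0.0029 0.0019]
top (array([ 0.4774, -0.2527,  0.0706]), array([-10.1,  28.3]), 741, np.float64(0.0013)) in tool [ 0.0026 -0.0015  0.0411] about seat (lat,out,down) [0.0013 0.0002 0.0017]
[ 0.763  0.67   0.093  2.038 -1.177  0.84   1.782] [-4.3584207  -1.64136029  5.73931375] 8.001136196189691 F [-2.42897388 -0.81408967 -6.93303402]
0.05 0.004 [0.0267, 0.0024, -0.044, 0.07, -0.04, 0.04]
0.01 0.003 [0.0066, 0.0014, -0.0093, 0.07, -0.04, 0.04]
0.0 0.002 [0.0016, 0.0003, -0.0007, 0.07, -0.04, 0.04]
0 0 [0.0016, -0.0017, -0.0007, 0.07, -0.04, 0.04]
```

move_arm(targets=[[0,0,0,0,0,0,0.205],[0,0,0,0,0,0,0.215],[0,0,0,0,0,0,0.23],[0,0,0,0,0,0,0.25],[0,0,0,0,0,0,0.28],[0,0,0,0,0,0,0.31],[0,0,0,0,0,0,0.33],[0,0,0,0,0,0,0.33],[0,0,0,0,0,0,0.33]])

```text
time: 14.5
tool_pos: [0.4583, -0.272, 0.1006]
orientation: [0.02, 0.682, 0.646, 0.343]
wrist_force: [0.0, -0.7, 0.2]
grip_width: 0.333
grip_force: 0.0
```

```bash
python3 st2.py; python3 -c "
from h import *
save(pickle.load(open('wrist.pkl','rb')),'rel.png')"
```

```text
wrist (array([ 0.4762, -0.2546,  0.0709]), array([-8.8, 28.6]), 8675, np.float64(0.0005)) in tool [ 0.0012 -0.0013  0.0388] about seat (lat,out,down) [-0.0008 -0.0004  0.001 ]
scene (array([ 0.4793, -0.2535,  0.0712]), array([-10.6,  28.4]), 973, np.float64(0.0016)) in tool [0.0021 0.0014 0.0406] about seat (lat,out,down) [0.0009 0.0023 0.0021]
top (array([ 0.4772, -0.2525,  0.0706]), array([-9.5, 28.8]), 735, np.float64(0.0013)) in tool [ 0.0029 -0.0009  0.0404] about seat (lat,out,down) [ 0.0015 -0.      0.0016]
[ 0.763  0.671  0.092  2.038 -1.177  0.839  1.782] [ 0.0064994  -0.73452074  0.21059529] 0.0 F [-0.7202925   0.22603039 -0.11833143]
0.05 0.004 [0.0267, 0.003, -0.0447, -0.01, -0.04, 0.02]
0.01 0.003 [0.0066, 0.002, -0.0101, -0.01, -0.04, 0.02]
0.0 0.002 [0.0016, 0.001, -0.0014, -0.01, -0.04, 0.02]
0 0 [0.0016, -0.001, -0.0014, -0.01, -0.04, 0.02]
```

View pics/rel.png

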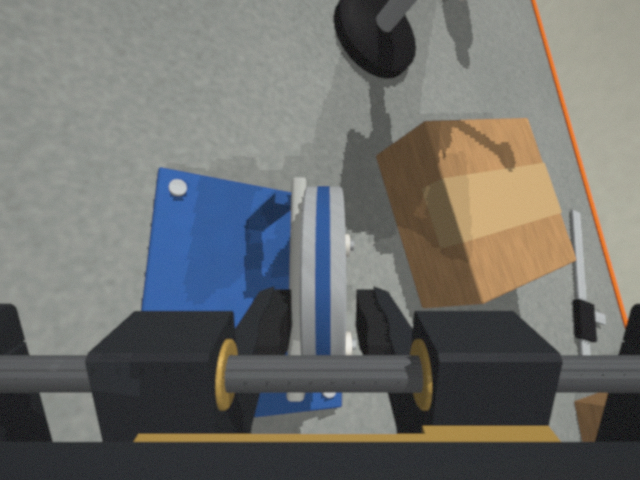

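move_arm(targets=[[0,0,-0.006,0,0,0,0.33],[0,0,-0.014,0,0,0,0.33],[0,0,-0.03,0,0,0,0.34],[0,0,-0.06,0,0,0,0.36],[0,0,-0.1,0,0,0,0.4],[0,0,-0.14,0,0,0,0.5],[0,0,-0.16,0,0,0,0.6],[0,0,-0.16,0,0,0,0.6]])

```text
time: 15.45
tool_pos: [0.378, -0.3419, 0.2257]
orientation: [0.023, 0.683, 0.645, 0.341]
wrist_force: [0.1, 0.3, 0.1]
grip_width: 0.595
grip_force: 0.0
```

```bash
cat > lk.py <<'E'
from ik import *
piv=np.array([.622,-.018,.2])
def knob(psi,tilt): return piv+.088*np.array([np.cos(D(tilt))*np.cos(D(psi)),np.cos(D(tilt))*np.sin(D(psi)),np.sin(D(tilt))])
E
python3 - <<'E'
from lk import *
from rf import fitring
for n in ['scene','top']: print(n,fitring(cap(n),[.477,-.2535,.072],D(-10.8)))
q0=manip.get_state()['q']; print(q0.round(2),manip.get_state()['tool_pos'])
for a in (-90,90):
    for psi,t in ((-16,12),(20,18),(58.3,24.8)):
        k=knob(psi,t); G=frame(D(psi+a),0)
        for h in (0,.08):
            q,e=ik(k+[0,0,-.005+h],G,q0,m=.1); print(a,psi,k.round(3),h,round(e,4),q.round(2).tolist())
c=pickle.load(open('scene.pkl','rb')); P,uv=pts(c); col=c['img'][uv[:,1],uv[:,0]].astype(int)
cam=-cv2.Rodrigues(c['rvec'])[0].T@np.array(c['tvec']).ravel()
for n in ['scene','top']:
    c=pickle.load(open(n+'.pkl','rb')); P,uv=pts(c); col=c['img'][uv[:,1],uv[:,0]].astype(int)
    cam=-cv2.Rodrigues(np.array(c['rvec'],float))[0].T@np.array(c['tvec'],float).ravel()
    m=(P[:,0]>.6)&(P[:,0]<.75)&(abs(P[:,1]+.03)<.06)&(P[:,2]>.15)&(col[:,0]>110)&(col[:,1]<.45*col[:,0])
    r=P[m]; s=least_squares(lambda x:np.linalg.norm(r-x,axis=1)-.011,r.mean(0)+.007*(r.mean(0)-cam)/np.linalg.norm(r.mean(0)-cam),loss='soft_l1',f_scale=.001); print(n,'knob',s.x.round(4),m.sum())
E
```

```text
scene (array([ 0.4791, -0.2533,  0.072 ]), array([-10.5,  28.1]), 1029, np.float64(0.0016))
top (array([ 0.4766, -0.2531,  0.0705]), array([-10.7,  28.9]), 916, np.float64(0.0013))
[ 0.85  0.47  0.24  1.97 -0.92  1.11  1.62] [ 0.37932239 -0.33840364  0.22317617]
-90 -16 [ 0.705 -0.042  0.218] 0 0.0 [-0.57, 0.94, 1.05, 1.42, -0.83, 1.26, -1.29]
-90 -16 [ 0.705 -0.042  0.218] 0.08 0.0 [-0.57, 0.87, 1.11, 1.34, -0.77, 1.39, -1.33]
-90 20 [0.701 0.011 0.227] 0 0.0 [-0.6, 0.86, 0.94, 1.42, -0.71, 1.22, -0.81]
-90 20 [0.701 0.011 0.227] 0.08 0.0 [-0.6, 0.78, 0.96, 1.34, -0.63, 1.34, -0.87]
-90 58.3 [0.664 0.05  0.237] 0 0.0 [-0.62, 0.72, 0.77, 1.52, -0.53, 1.12, -0.3]
-90 58.3 [0.664 0.05  0.237] 0.08 0.0 [-0.59, 0.62, 0.71, 1.43, -0.41, 1.25, -0.39]
90 -16 [ 0.705 -0.042  0.218] 0 0.0 [-0.17, 0.69, 0.26, 1.41, -0.18, 1.07, 1.41]
90 -16 [ 0.705 -0.042  0.218] 0.08 0.0 [-0.15, 0.61, 0.23, 1.33, -0.14, 1.21, 1.38]
90 20 [0.701 0.011 0.227] 0 0.0 [-0.14, 0.65, 0.09, 1.42, -0.06, 1.07, 1.88]
90 20 [0.701 0.011 0.227] 0.08 0.0 [-0.12, 0.59, 0.07, 1.33, -0.04, 1.22, 1.87]
90 58.3 [0.664 0.05  0.237] 0 0.0 [-0.07, 0.58, -0.11, 1.51, 0.07, 1.05, 2.39]
90 58.3 [0.664 0.05  0.237] 0.08 0.0 [-0.06, 0.52, -0.13, 1.42, 0.07, 1.2, 2.4]
scene knob [ 0.7013 -0.0429  0.217 ] 57
top knob [ 0.6975 -0.042   0.2164] 63
```

```bash
sed -i 's/^piv=.*/piv=np.array([.617,-.0175,.2])/' lk.py
python3 - <<'E'
from lk import *
k=np.array([.6994,-.0425,.2167]); G=frame(D(-17.5+90),0)
print(go(k+[0,0,.1],G)); print(go([.5,-.25,.34],frame(D(40),10)))
E
```

```text
[0.284, 0.2726, 0.2092, 42.91, -4.06, -72.33]
[0.1224, 0.1449, 0.0069, 28.66, -11.4, -42.12]
```

move_arm(targets=[[0.122,0.145,0.007,28.7,-11.4,-42.1,0.6],[0.122,0.145,0.007,28.7,-11.4,-42.1,0.6],[0.122,0.145,0.007,28.7,-11.4,-42.1,0.6],[0.122,0.145,0.007,28.7,-11.4,-42.1,0.6],[0.122,0.145,0.007,28.7,-11.4,-42.1,0.6],[0.122,0.145,0.007,28.7,-11.4,-42.1,0.6],[0.122,0.145,0.007,28.7,-11.4,-42.1,0.6],[0.122,0.145,0.007,28.7,-11.4,-42.1,0.6]])

```text
time: 16.35
tool_pos: [0.5002, -0.2489, 0.3384]
orientation: [0.035, 0.421, 0.903, 0.08]
wrist_force: [-0.1, -0.8, -0.2]
grip_width: 0.601
grip_force: 0.0
```

Run:
```python
from lk import *
k=np.array([.6994,-.0425,.2167]); G=frame(D(-17.5+90),0)
print(go(k+[0,0,.1],G),manip.get_state()['tool_pos'],manip.get_state()['q'])
```

```text
[0.03, 0.2771, 0.0712, 9.82, 2.62, -32.44] [ 0.50019083 -0.24893182  0.33842834] [ 0.33054255  0.26679616  0.17369659  1.74388931 -0.23753234  1.08520053
  1.30057515]
```

move_arm(targets=[[0.03,0.277,0.071,9.8,2.6,-32.4,0.6],[0.03,0.277,0.071,9.8,2.6,-32.4,0.6],[0.03,0.277,0.071,9.8,2.6,-32.4,0.6],[0.03,0.277,0.071,9.8,2.6,-32.4,0.6],[0.03,0.277,0.071,9.8,2.6,-32.4,0.6],[0.03,0.277,0.071,9.8,2.6,-32.4,0.6],[0.03,0.277,0.071,9.8,2.6,-32.4,0.6],[0.03,0.277,0.071,9.8,2.6,-32.4,0.6],[0.03,0.277,0.071,9.8,2.6,-32.4,0.6]])

```text
time: 17.25
tool_pos: [0.6983, -0.0471, 0.3171]
orientation: [0.0, 0.155, 0.988, -0.002]
wrist_force: [-0.7, -0.1, 0.2]
grip_width: 0.603
grip_force: 0.0
```

```bash
cat >> lk.py <<'E'
def findknob(n,z0=.15):
    c=cap(n); P,uv=pts(c); col=c['img'][uv[:,1],uv[:,0]].astype(int)
    cam=-cv2.Rodrigues(np.array(c['rvec'],float))[0].T@np.array(c['tvec'],float).ravel()
    m=(P[:,0]>.6)&(P[:,0]<.75)&(abs(P[:,1])<.1)&(P[:,2]>z0)&(col[:,0]>110)&(col[:,1]<.45*col[:,0])
    r=P[m]
    if len(r)<8: return None,len(r)
    s=least_squares(lambda x:np.linalg.norm(r-x,axis=1)-.011,r.mean(0)+.007*(r.mean(0)-cam)/np.linalg.norm(r.mean(0)-cam),loss='soft_l1',f_scale=.001); return s.x.round(4),len(r)
E
python3 - <<'E'
from lk import *
for n in ['wrist','scene','top']: print(n,findknob(n))
k=np.array([.6994,-.0425,.2167]); G=frame(D(-17.5+90),0)
print(go(k+[0,0,-.005],G),manip.get_state()['tool_pos'],manip.get_state()['q'])
E
```

```text
wrist (array([ 0.6995, -0.0431,  0.2175]), 687)
scene (array([ 0.7002, -0.0433,  0.2183]), 58)
top (None, 0)
[0.0007, 0.004, 0.1062, -0.15, 0.15, -0.21] [ 0.69868383 -0.04617532  0.31795361] [-0.01760124  0.5752001   0.02892069  1.3151493  -0.01311971  1.24972979
  1.27253196]
```

move_arm(targets=[[0.0007,0.0033,0.04,-0.1,0.1,-0.2,0.6],[0.0007,0.0033,0.075,-0.1,0.1,-0.2,0.6],[0.0007,0.0033,0.095,-0.1,0.1,-0.2,0.6],[0.0007,0.0033,0.105,-0.1,0.1,-0.2,0.6],[0.0007,0.0033,0.105,-0.1,0.1,-0.2,0.45],[0.0007,0.0033,0.105,-0.1,0.1,-0.2,0.3],[0.0007,0.0033,0.105,-0.1,0.1,-0.2,0.2],[0.0007,0.0033,0.105,-0.1,0.1,-0.2,0.2],[0.0007,0.0033,0.105,-0.1,0.1,-0.2,0.2],[0.0007,0.0033,0.105,-0.1,0.1,-0.2,0.2]], force=20)

```text
time: 18.4
tool_pos: [0.7006, -0.0417, 0.2136]
orientation: [0.001, 0.151, 0.989, -0.001]
wrist_force: [1.5, -1.6, 3.1]
grip_width: 0.222
grip_force: 19.9
```

Run:
```python
from lk import *
print(findknob('wrist'))
p=manip.get_state()['tool_pos']
psi0,t0=-17.5,np.degrees(np.arcsin(.0175/.088)); k0=knob(psi0,t0); print(k0)
N=14
for i in range(1,N+1):
    f=i/N; psi=psi0+f*(59.3-psi0); t=t0+f*(25-t0)
    print([round(v,4) for v in go(knob(psi,t)-k0+p,frame(D(psi+90),0))])
```

```text
(array([ 0.7   , -0.0419,  0.2171]), 2000)
[ 0.69925083 -0.04343359  0.2175    ]
[0.0007, 0.0082, -0.0015, -0.05, 0.17, -5.33]
[0.0022, 0.0163, -0.0029, -0.06, 0.17, -10.82]
[0.0044, 0.0242, -0.0044, -0.07, 0.17, -16.31]
[0.0074, 0.0317, -0.0058, -0.08, 0.16, -21.79]
[0.0112, 0.0389, -0.0073, -0.08, 0.16, -27.28]
[0.0156, 0.0457, -0.0087, -0.09, 0.16, -32.76]
[0.0206, 0.052, -0.0101, -0.1, 0.15, -38.25]
[0.0262, 0.0577, -0.0116, -0.11, 0.15, -43.73]
[0.0322, 0.0628, -0.013, -0.12, 0.14, -49.22]
[0.0388, 0.0672, -0.0144, -0.12, 0.14, -54.71]
[0.0457, 0.071, -0.0158, -0.13, 0.14, -60.19]
[0.0528, 0.074, -0.0172, -0.14, 0.13, -65.68]
[0.0602, 0.0763, -0.0186, -0.15, 0.12, -71.16]
[0.0678, 0.0778, -0.02, -0.15, 0.12, -76.65]
```

move_arm(targets=[[0.0007,0.0082,-0.0015,0,0,-5.4,0.2],[0.0022,0.0163,-0.0029,0,0,-10.8,0.2],[0.0044,0.0242,-0.0044,0,0,-16.3,0.2],[0.0074,0.0317,-0.0058,0,0,-21.8,0.2],[0.0112,0.0389,-0.0073,0,0,-27.3,0.2],[0.0156,0.0457,-0.0087,0,0,-32.8,0.2],[0.0206,0.052,-0.0101,0,0,-38.2,0.2],[0.0206,0.052,-0.0101,0,0,-38.2,0.2],[0.0206,0.052,-0.0101,0,0,-38.2,0.2]])

```text
time: 19.35
tool_pos: [0.6947, 0.0153, 0.222]
orientation: [-0.001, -0.18, 0.984, 0.0]
wrist_force: [-2.0, 0.9, -1.0]
grip_width: 0.226
grip_force: 20.0
```

Run:
```python
from lk import *
s=manip.get_state(); p=s['tool_pos']; print(p,s['wrist_force'],s['grip_width'],s['q'].round(2))
for n in ['wrist','scene']:
    k,m=findknob(n); print(n,k,m, k is not None and (np.linalg.norm(k-piv),np.degrees(np.arctan2(*(k-piv)[1::-1]))))
psi0,t0=20.9,18.2; k0=knob(psi0,t0); print(k0)
N=7
for i in range(1,N+1):
    f=i/N; psi=psi0+f*(59.3-psi0); t=t0+f*(25-t0)
    print([round(v,4) for v in go(knob(psi,t)-k0+p,frame(D(psi+90),0))])
```

```text
[0.69474625 0.01526609 0.22202341] [-1.98828843  0.90985828 -1.03082499] 0.2257834492433194 [ 0.    0.65 -0.14  1.42  0.1   1.08  1.78]
wrist [0.694  0.0147 0.2254] 2094 (np.float64(0.0872410453857586), np.float64(22.69379494509237))
scene [0.6954 0.015  0.226 ] 65 (np.float64(0.08876266106871743), np.float64(22.516002504907135))
[0.6950972  0.01232242 0.22748547]
[0.0009, 0.0082, -0.0014, 0.02, -0.09, -5.6]
[0.0025, 0.0159, -0.0028, 0.03, -0.09, -11.09]
[0.0049, 0.0235, -0.0042, 0.03, -0.09, -16.57]
[0.0081, 0.0307, -0.0056, 0.04, -0.09, -22.06]
[0.0118, 0.0375, -0.007, 0.04, -0.09, -27.55]
[0.0162, 0.0439, -0.0083, 0.05, -0.09, -33.03]
[0.0212, 0.0497, -0.0097, 0.05, -0.09, -38.52]
```

Run:
```python
from lk import *
s=manip.get_state(); p=s['tool_pos']
psi0,t0=22.6,16.9; o=np.array([0,.0004,-.0036])
N=7
for i in range(1,N+1):
    f=i/N; psi=psi0+f*(59.3-psi0); t=t0+f*(25-t0)
    print([round(v,4) for v in go(knob(psi,t)+o,frame(D(psi+88.5),0))])
```

```text
[0.0012, 0.0078, -0.0017, 0.02, -0.09, -5.56]
[0.003, 0.0153, -0.0034, 0.03, -0.09, -10.8]
[0.0055, 0.0224, -0.005, 0.03, -0.09, -16.05]
[0.0087, 0.0293, -0.0067, 0.04, -0.09, -21.29]
[0.0125, 0.0357, -0.0083, 0.04, -0.09, -26.53]
[0.0169, 0.0417, -0.0099, 0.04, -0.09, -31.77]
[0.0218, 0.0472, -0.0115, 0.05, -0.09, -37.02]
```

move_arm(targets=[[0.0012,0.0078,-0.0017,0,0,-5.5,0.2],[0.003,0.0153,-0.0034,0,0,-10.8,0.2],[0.0055,0.0224,-0.005,0,0,-16,0.2],[0.0087,0.0293,-0.0067,0,0,-21.3,0.2],[0.0125,0.0357,-0.0083,0,0,-26.5,0.2],[0.0169,0.0417,-0.0099,0,0,-31.8,0.2],[0.0218,0.0472,-0.0115,0,0,-37,0.2],[0.0218,0.0472,-0.0115,0,0,-37,0.2],[0.0218,0.0472,-0.0115,0,0,-37,0.2]])

```text
time: 20.35
tool_pos: [0.6583, 0.0504, 0.234]
orientation: [-0.0, -0.482, 0.876, -0.0]
wrist_force: [-3.6, -2.4, -0.9]
grip_width: 0.226
grip_force: 20.0
```

```bash
cat >> lk.py <<'E'
def beam(k,ring=np.array([.477,-.2535,.072])):
    x=(k-piv)/np.linalg.norm(k-piv); d=ring-piv; y=np.cross([0,0,1],x); y/=np.linalg.norm(y); z=np.cross(x,y)
    return 'ring in lamp frame',[round(float(d@v),4) for v in (x,y,z)],'len',np.linalg.norm(k-piv).round(4)
E
python3 - <<'E'
from lk import *
s=manip.get_state(); print(s['tool_pos'],s['wrist_force'])
for n in ['wrist','scene','top']:
    k,m=findknob(n); print(n,k,m, k is not None and beam(k))
E
```

```text
[0.65827771 0.05036769 0.23404516] [-3.59471148 -2.38000288 -0.89229095]
wrist [0.6577 0.0492 0.2377] 2187 ('ring in lamp frame', [-0.3027, -0.0034, 0.0039], 'len', np.float64(0.0868))
scene [0.6603 0.0478 0.2391] 31 ('ring in lamp frame', [-0.3024, -0.0137, 0.0078], 'len', np.float64(0.0876))
top None 0 False
```

move_arm(targets=[[0,0,0,0,0,0,0.28],[0,0,0,0,0,0,0.35],[0,0,0,0,0,0,0.45],[0,0,0,0,0,0,0.55],[0,0,0,0,0,0,0.55],[0,0,-0.02,0,0,0,0.55],[0,0,-0.05,0,0,0,0.55],[0,0,-0.1,0,0,0,0.55],[0,0,-0.14,0,0,0,0.55],[0,0,-0.14,0,0,0,0.55]])

```text
time: 21.5
tool_pos: [0.661, 0.052, 0.3812]
orientation: [0.005, -0.484, 0.875, -0.002]
wrist_force: [0.7, 0.2, 0.2]
grip_width: 0.552
grip_force: 0.0
```

Run:
```python
from lk import *
from rf import fitring
for n in ['wrist','scene']:
    k,m=findknob(n); print(n,k,m, k is not None and beam(k))
for n in ['scene','top']: print(n,fitring(cap(n),[.477,-.2535,.072],D(-10.8)))
for n in ['scene','top']:
  for t in ['carton','flat_ring_1','oil']:
    for d in manip.outline_of(n,t)[:3]:
        P,_=pts(pickle.load(open(n+'.pkl','rb')),d['pixels']); print(n,t,round(d['p'],2),np.median(P,0).round(3))
print(manip.get_state()['q'].round(2),manip.get_state()['time'])
save(pickle.load(open('scene.pkl','rb')),'end.png',(130,150,530,450),2)
```

```text
wrist [0.6577 0.0493 0.2376] 515 ('ring in lamp frame', [-0.3027, -0.0032, 0.0035], 'len', np.float64(0.0868))
scene [0.6586 0.049  0.2372] 66 ('ring in lamp frame', [-0.3027, -0.0065, 0.0019], 'len', np.float64(0.0868))
scene (array([ 0.4791, -0.2534,  0.0722]), array([-10.4,  28.2]), 1030, np.float64(0.0017))
top (array([ 0.4765, -0.2529,  0.0705]), array([-10.8,  28.9]), 919, np.float64(0.0012))
scene carton 0.77 [0.478 0.26  0.085]
scene carton 0.69 [ 0.701 -0.2    0.062]
scene flat_ring_1 0.97 [0.595 0.142 0.05 ]
scene flat_ring_1 0.7 [0.574 0.14  0.074]
scene oil 0.87 [0.783 0.088 0.072]
top carton 0.73 [0.176 0.321 0.062]
top carton 0.68 [ 0.662 -0.203  0.061]
top carton 0.65 [0.449 0.261 0.085]
top flat_ring_1 0.96 [0.548 0.159 0.075]
top oil 0.59 [ 0.483 -0.231  0.044]
[ 0.06  0.49 -0.32  1.34  0.15  1.34  2.32] 22.0
```

View pics/end.png

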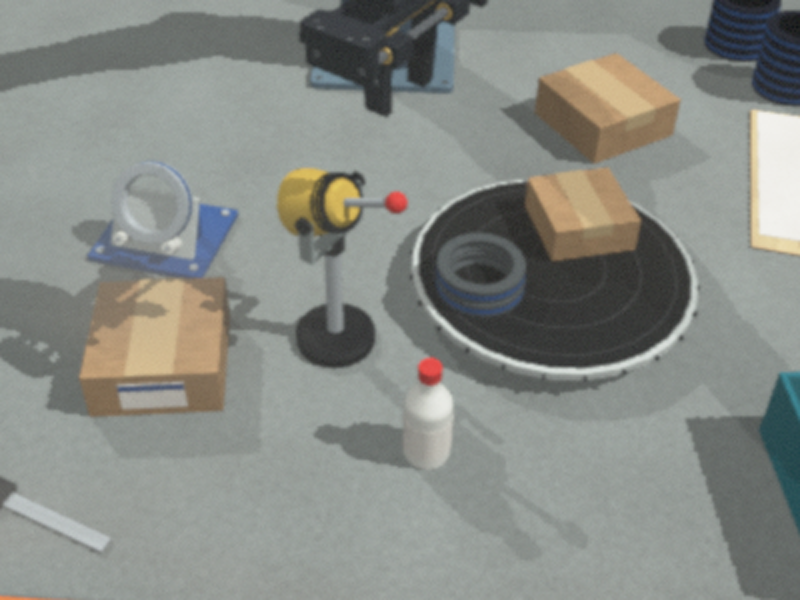

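The picture shows the ring seated on the stand (crop 150,205), the lamp facing it with its knob at (397,202), and the carton, lying rings and bottle standing in place. The arm touches nothing.

```bash
python3 -c "
from cell import manip
print(manip.close_job())"
```

```text
the job is handed in; nothing more can be done
None
```

The job is handed in, with no verdict returned. By the last camera check, the ring sits flat on the stand within about 3 mm of its seat, the lamp beam passes within about 10 mm of its centre, and the carton, lying rings and bottle are still standing.

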